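# Refit the battery cover of a tablet dispenser

### The job

The tablet dispenser has fresh batteries and its blue battery cover lies on the bench. Hook the cover's yellow lip fully home in the slot under the black ledge with the cover tilted, then pivot its other end down until it snaps under the orange latch and lies flat, then let go. Be gentle: do not force the cover against the dispenser, and leave the jar and the cup stacks where they stand.

Things in the scene. Friction and masses are not known exactly. Their poses are not given: they have to be found in the camera images.
- dispenser: White tablet dispenser, fixed, 190 (x) x 140 (y) x 34 mm, blue shoulders along both sides 48 mm high. Origin: centre of its underside, z up. On top a grey battery sled (124 x 92 mm, 58 mm high) with an open pocket, clamped up to 18 mm either way along x: this offset s is NOT measured, so see it or feel for it; it holds under light forces (slips at about 60 N). Heights below are above the origin.
- pocket (a point): Middle of the pocket at seat height, for s = 0: (0, 0, 50) mm on the dispenser, same axes. Pocket 64 mm wide (y), x s-42 to s+42, floor 38, batteries to 46 mm at x s-21 to s+21. The cover's corners rest on pads, |y| 25 to 33: rear x s+20 to s+42 at 50 mm, front x s-42 to s-30 at 48.5 mm. Seated cover: axes along the dispenser's, lip to -x, origin x s-2.5 to s+2, y 0, z 50 mm.
- slot_edge (a point): Middle of the lower edge of the black ledge, for s = 0: (-42, 0, 54.5) mm on the dispenser; the real edge is at x = s-42. The ledge is 4 mm thick and spans the pocket. Below it is the slot, open down to the floor (38 mm), closed by an end wall at x = s-52.5 mm. At a steep tilt the plate's shoulder meets the ledge first; flatten, then push the lip home, or the rear edge lands on top of the latch.
- latch (a joint): Orange spring latch, 34 mm wide, slides along dispenser +x: 0 = at rest, up to 0.010 m pushed back. Nose tip at x = s+34 mm, underside 57 mm high; above it a steep face slopes up to s+38, 71 mm high. Pressing the cover's rear edge down the face drives it back (spring 1.2 N + 0.2 N/mm; 3 to 10 N on the rib), then it snaps over the plate. A hooked cover leans on it at about 0.25 rad.
- cover: Loose blue plastic battery cover, about 80 g, lying flat on the bench. Plate 80 (x) x 60 (y) x 6 mm; origin: centre of its underside, z up. On top a centred grip rib along x, 40 mm long, 12 mm thick in y, 6 to 26 mm above the underside. At the -x end the yellow lip: 44 mm wide in y, 3 mm thick (0 to 3 mm above the underside), sticking out from x = -40 to -50 mm.
- cover_lip (a point): Middle of the tip edge of the cover's yellow lip: (-50, 0, 1.5) mm in the cover's frame.
- red_jar: Bystander: white tablet jar with red label, 48 mm across, 75 mm high; origin under its centre.
- yellow_cups: Bystander: stack of yellow medicine cups, 48 mm across, 75 mm high; origin under its centre.
- green_cups: Bystander: stack of green medicine cups, 48 mm across, 80 mm high; origin under its centre.
Things that resemble listed ones, but are neither listed nor needed, are in the scene too. Several things have the shape of the cover; the one meant has the colours described above.

How it is judged (in metres and radians):
On the way:
1. the lip is in the slot's mouth, below the ledge, with the cover still tilted, its other end up (x of cover_lip in the frame of dispenser between -0.074 and -0.024 m and z of cover_lip in the frame of dispenser between 0.037 and 0.0535 m and y of cover_lip in the frame of dispenser between -0.008 and 0.008 m and angle between cover's own z axis and vertical between 0.1 and 0.9 rad), for 0.1 s.
At the end, for the whole second after the job is handed in: Cover flat in the pocket (tilt under 0.05 rad, underside 50 mm high within 2.5 mm, origin within 23 mm in x and 5 mm in y of the dispenser's, in line within 0.1 rad), latch sprung back to within 1.5 mm, cover at rest, jar and cup stacks upright (x of cover in the frame of dispenser between -0.023 and 0.023 m and y of cover in the frame of dispenser between -0.005 and 0.005 m and z of cover in the frame of dispenser between 0.0475 and 0.0525 m and angle between cover's own z axis and vertical below 0.05 rad and angle between the x axis of cover and the x axis of dispenser, either way round below 0.1 rad and value of joint latch below 0.0015 m and linear speed of cover below 0.01 m/s and angle between each of red_jar, yellow_cups, green_cups's own z axis and vertical below 0.15 rad); the robot touches nothing.
It fails at once if the cover is forced: more than 30 N between cover and dispenser (contact force between cover and dispenser above 30 N).
It fails at once if the red jar is moved by more than 20 mm (distance of red_jar from where it was at the start of the episode above 0.02 m).
It fails at once if the yellow cups is moved by more than 20 mm (distance of yellow_cups from where it was at the start of the episode above 0.02 m).
It fails at once if the green cups is moved by more than 20 mm (distance of green_cups from where it was at the start of the episode above 0.02 m).
It also fails if it takes over 64 s, if anything falls off the work surface, if the arm or the gripper's body presses on something with over 40 N, if the wrist force passes 120 N, or if a joint passes its speed limit or range.

### The arm

A 6-joint arm with a two-finger parallel gripper is mounted at the origin on the work surface. World frame = base frame: x ahead of the robot, y to its left, z up, the work surface at z = 0. Lengths are in mm, angles in rad, forces in N, time in s.
With the tool pointing down it reaches from about 350 to 875 mm from the base axis. Payload 4.2 kg.
Tool frame: the origin (TCP) lies midway between the tips of the shut fingers; the grasp point (between the pads) lies 19 mm behind it (env.pinch_z is the distance from the TCP to the grasp point, in mm); z points along the fingers, y is the line along which they close (so a half turn about z gives the same grasp; the last joint's range is limited). The gripper opens to 87 mm and grips with 3 to 60 N. Pads are 19 mm wide; open, the fingers measure 117 mm over their backs; the gripper's body (75 mm by 190 mm) begins 51 mm behind the grasp point.
Start: joints at [1.48, 0.385, 0.008, 0, -1.194, -0.259], TCP at [214.161, 587.141, 189.05] pointing down, gripper open.
Joint ranges: [-3.14, 3.14], [-1.21, 2.06], [-1.07, 1.41], [-3.16, 2.05], [-2.99, -0.16], [-3.1, 3.1]. Speed limits (rad/s): [2.79, 2.79, 3.14, 3.14, 3.14, 3.14].

### API

Orientations are given as a rotation vector (axis times angle).
In Python, from plant import env gives the robot as it stands.
- The arm moves only by the tool send_rows, never from a script. Its argument "series" is one flat list of numbers, 6 for each row, row after row: the shift along the tool's x, y, z in mm, then the turn, a rotation vector about the tool's x, y, z in rad. In form: [x, y, z, wx, wy, wz, x, y, z, wx, wy, wz, ...]. A call has 1 to 8 rows; each row shifts and turns the commanded pose from where the row before left it, along the tool's axes as they then stand; what a row does not reach is not made up. A row lasts 1/10 s, in which the tool goes at most 50 mm and 8.59 degrees, less where a joint would pass 70% of its speed; a pose out of reach is approached as far as the arm can. A call with a gripper value outside its range is refused whole. "claw" is the opening, from -1 (shut) to 1 (fully open), set as the call begins (left out, the last holds). The fingers move at their own pace and stop on an object; the grip force is fixed at half the most. Time passes only in rows, so rows that do not move let the fingers close. It gives the time, the measured TCP pose, the force, the opening and the grip force at its end, in the units of the state.
- env.state(): the state, without advancing time (a new reading comes with each control period).
- env.grab_frame(name): name is "scene" or "top" or "wrist"; returns a dict with "img" (480x640x3 uint8, blue, green, red), "fovy" (degrees; the focal length in pixels is half the picture's height over the tangent of half this angle, whatever the lens; pixels are square), "cx", "cy" (the principal point, pixels), "k1" (the pictures are not rectified: a ray, as slopes to the right and down, at radius r is drawn at 1 + k1 r^2 times it, then the intrinsics apply), "R" (3x3) and "t" (3): a world point X has camera coordinates R X + t; the wrist camera has in their place "tool_from_camera" (4x4, takes a point from camera to tool coordinates, whose origin is the TCP and whose axes are the flange's). Camera axes: x right, y down, z forward; pixel columns grow to the right and rows downward; lengths in mm; the calibration is good to about 2 mm. A picture is of the moment at which its call begins: read the wrist's pose just before it. There is no depth.
- env.finish_job(): hands the job in; it is judged then, once.
Trained networks look in the newest picture that a camera, given by its name, has taken for a name from the list of things; names that differ only in an ending like _2 or _b are one class to them, and where a whole thing is asked for, a point or a joint stands for the part that bears it (a point fixed in the world has none). Each returns a list of dicts, best first, with "conf" (0 to 1); they miss things now and then, are a little off and sometimes report something else, mostly with a low value. They report only what shows in the picture. A call takes as long as a camera call. They do not tell look-alikes from the thing itself.
- env.look_for(label, camera): "extent" ([centre column, centre row, width, height] in pixels, round what is visible of it).
- env.mark_of(label, camera): "position" ([column, row] in pixels: a listed point, or the origin of a listed thing).
The state is a dict: "time_s": time; "q": joint angles; "qvel": joint speeds; "effort": joint torques, N m; "tcp_pos": TCP position; "ee_rot": TCP orientation; "ft_force": force on the tool from outside, world axes, zero at the start; "torque": the same for the moment, N m; "finger_gap": finger opening in mm; "grasp_force": force on a finger pad.
Only numpy, scipy, OpenCV 4.12 (cv2) and the standard library are available. Lean on these libraries where they do the work, as an engineer would, in place of code of your own. Each camera call takes 0.05 s, during which the arm holds its last target. There are 200 camera calls.

## Working session

There is one attempt and no reset: what is moved stays moved. The work goes in short steps, Python scripts to look and compute and a tool call to move; the robot and the scene stay as the last step left them, time stands still between calls to the robot, and variables do not carry over. Pictures are saved under pics/ and viewed, at most 12 in all, crops included, and the job is handed in when it is done.

Besides the shell and the picture viewer there is one more tool, called after "Request:" as name(argument=value, ...), one argument or row to a line, values as JSON. send_rows: Moves the arm, as the interface text tells. Its arguments: {"type":"object","properties":{"series":{"type":"array"},"claw":{"type":"number"}},"required":["series"]}

```bash
mkdir -p pics; ls; cat > h.py <<'E'
import numpy as np, cv2
from scipy.spatial.transform import Rotation as Ro
def K(f):
    fl=240/np.tan(np.radians(f["fovy"])/2); return fl
def pose(f,s=None):
    # camera->world R,t
    if "R" in f: R=np.array(f["R"]);t=np.array(f["t"]);return R.T,-R.T@t
    T=np.array(f["tool_from_camera"]);W=Ro.from_rotvec(s["ee_rot"]).as_matrix()
    return W@T[:3,:3],W@T[:3,3]+np.array(s["tcp_pos"])
def ray(f,px,s=None):
    fl=K(f);d=np.array([(px[0]-f["cx"])/fl,(px[1]-f["cy"])/fl]);u=d.copy()
    for _ in range(20):u=d/(1+f["k1"]*(u@u))
    R,o=pose(f,s);return o,R@np.array([u[0],u[1],1])
def atz(f,px,z,s=None):
    o,d=ray(f,px,s);return o+d*(z-o[2])/d[2]
def proj(f,X,s=None):
    R,o=pose(f,s);c=R.T@(np.array(X)-o);u=c[:2]/c[2];u=u*(1+f["k1"]*(u@u));return K(f)*u+[f["cx"],f["cy"]]
E
python3 - <<'E'
from plant import env
from h import *
s=env.state();print(s)
I=[]
for c in("scene","top","wrist"):
    f=env.grab_frame(c);cv2.imwrite(f"pics/{c}0.png",f["img"]);print(c,f["fovy"],f["cx"],f["cy"],f["k1"],pose(f,s)[1].round())
    for n in("dispenser","cover","red_jar","yellow_cups","green_cups","latch"):
        print(n,[(np.round(d["extent"]).tolist(),round(d["conf"],2)) for d in env.look_for(n,c)][:4])
    for n in("dispenser","pocket","slot_edge","cover","cover_lip","latch","red_jar"):
        print(" mark",n,[(np.round(d["position"]).tolist(),round(d["conf"],2), atz(f,d["position"],{"pocket":50,"slot_edge":54.5}.get(n,0),s).round().tolist()) for d in env.mark_of(n,c)][:4])
E
```

```text
pics
{'time_s': 0.0, 'q': array([ 1.47961432e+00,  3.85561294e-01,  6.60096242e-03, -4.60336336e-04,
       -1.19401309e+00, -2.58613122e-01]), 'qvel': array([-6.57139238e-05, -9.98083898e-04,  1.83395105e-04, -1.10006624e-03,
        1.02376259e-03,  8.03188309e-04]), 'effort': array([-4.69788811e-04, -3.90672791e+01,  1.87406319e+01,  4.21985149e+00,
        1.09860007e-02, -1.96575506e-04]), 'tcp_pos': array([213.94817895, 586.50831703, 187.95284607]), 'ee_rot': array([ 3.09144764e+00, -5.46538740e-01, -3.83504741e-04]), 'ft_force': array([ 0.13559714, -0.31363748,  0.40654873]), 'torque': array([0.04156051, 0.04351036, 0.03640946]), 'grasp_force': 0.0, 'finger_gap': 86.6874924856876}
scene 53.725560445713086 316.0377309146386 237.27826486472273 -0.07191328735593157 [1496. -551.  663.]
dispenser [([239.0, 257.0, 87.0, 60.0], 0.66)]
cover [([289.0, 237.0, 22.0, 15.0], 0.87), ([334.0, 231.0, 33.0, 16.0], 0.74), ([369.0, 219.0, 28.0, 16.0], 0.61)]
red_jar [([355.0, 277.0, 20.0, 40.0], 0.64), ([240.0, 260.0, 87.0, 65.0], 0.4)]
yellow_cups [([428.0, 210.0, 11.0, 31.0], 0.56)]
green_cups [([153.0, 313.0, 22.0, 41.0], 0.81), ([239.0, 259.0, 92.0, 62.0], 0.55), ([426.0, 214.0, 13.0, 29.0], 0.19)]
latch []
 mark dispenser [([238.0, 261.0], 0.64, [532.0, -151.0, 0.0]), ([330.0, 236.0], 0.35, [543.0, 130.0, 0.0])]
 mark pocket [([236.0, 248.0], 0.92, [546.0, -158.0, 50.0])]
 mark slot_edge [([247.0, 254.0], 0.64, [591.0, -150.0, 54.0])]
 mark cover [([333.0, 232.0], 0.86, [530.0, 149.0, 0.0]), ([372.0, 219.0], 0.85, [525.0, 297.0, 0.0]), ([289.0, 239.0], 0.72, [499.0, 19.0, 0.0])]
 mark cover_lip [([385.0, 220.0], 0.79, [548.0, 328.0, 0.0]), ([291.0, 226.0], 0.76, [436.0, 65.0, 0.0])]Traceback (most recent call last):
  File "<stdin>", line 10, in <module>
ValueError: it knows: cover, cover_lip, dispenser, green_cups, pocket, red_jar, slot_edge, yellow_cups
```

View pics/scene0.png

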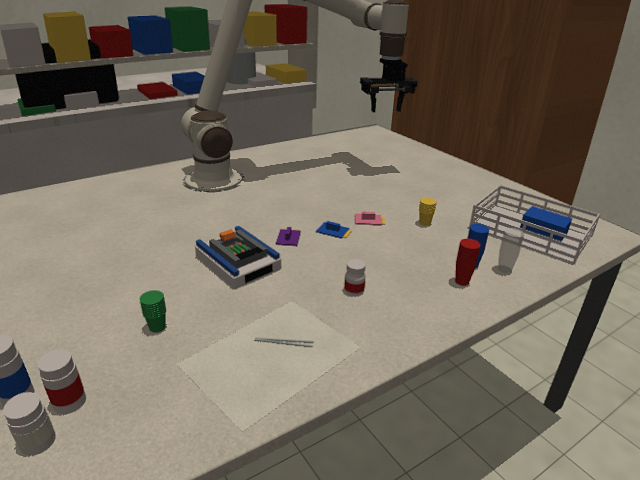

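The scene picture shows the blue cover at about (333,230) with its yellow lip to the right at (349,235). The purple (288,237) and pink (369,219) ones are look-alikes. The dispenser is at (238,257), with its orange latch at (228,236) facing the base.

```bash
python3 - <<'E'
from plant import env
from h import *
s=env.state()
for c in("top","wrist"):
    f=env.grab_frame(c);cv2.imwrite(f"pics/{c}0.png",f["img"]);print(c,f["fovy"],f["k1"],pose(f,s)[1].round())
    for n in("dispenser","pocket","slot_edge","cover","cover_lip","red_jar","yellow_cups","green_cups"):
        print(" mark",n,[(np.round(d["position"],1).tolist(),round(d["conf"],2), atz(f,d["position"],{"pocket":50,"slot_edge":54.5}.get(n,0),s).round(1).tolist()) for d in env.mark_of(n,c)][:4])
E
```

```text
top 46.17977770354491 -0.05936744437329947 [ 478.    4. 1194.]
 mark dispenser [([381.8, 302.2], 0.77, [530.2, -151.6, 0.0])]
 mark pocket [([386.9, 300.4], 0.63, [531.6, -155.6, 50.0]), ([228.9, 288.7], 0.61, [555.8, 165.4, 50.0])]
 mark slot_edge [([387.3, 276.2], 0.89, [580.5, -156.7, 54.5]), ([385.2, 299.5], 0.34, [533.2, -151.5, 54.5])]
 mark cover [([239.6, 304.0], 0.94, [526.9, 149.3, 0.0]), ([180.7, 308.5], 0.74, [517.3, 273.6, 0.0]), ([301.2, 315.4], 0.73, [502.8, 19.1, 0.0])]
 mark cover_lip [([290.5, 337.7], 0.96, [456.3, 41.5, 0.0]), ([241.4, 303.2], 0.74, [528.5, 145.5, 0.0]), ([161.0, 293.4], 0.62, [549.2, 316.5, 0.0]), ([229.1, 284.5], 0.57, [568.1, 172.2, 0.0])]
 mark red_jar [([300.5, 185.8], 0.79, [783.0, 21.1, 0.0])]
 mark yellow_cups [([117.2, 258.8], 0.6, [623.0, 413.5, 0.0])]
 mark green_cups [([499.4, 230.8], 0.9, [683.9, -411.6, 0.0])]
wrist 63.58469684335823 -0.017967720919618044 [285. 560. 385.]
 mark dispenser []
 mark pocket []
 mark slot_edge []
 mark cover []
 mark cover_lip []
 mark red_jar []
 mark yellow_cups []
 mark green_cups []
```

View pics/top0.png

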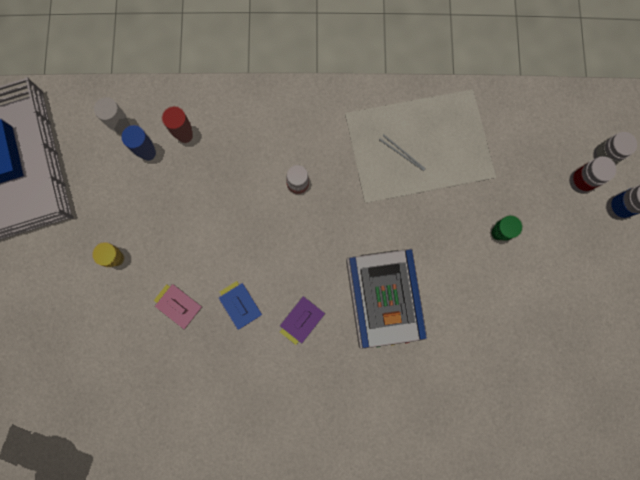

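The top view agrees: the blue cover is at (240,305) with its lip up-left, and the dispenser's slot is at the top (387,270) with the orange latch at the bottom (392,318). Next I move the wrist camera over the cover.

```bash
cat >> h.py <<'E'
from scipy.linalg import logm,expm
def T(p,R):
    M=np.eye(4);M[:3,:3]=R;M[:3,3]=p;return M
def down(yaw,tilt=0):
    # tool x along lip direction (yaw), z down; tilt>0 = lip end down
    x=np.array([np.cos(yaw),np.sin(yaw),0]);z=np.array([0,0,-1.]);R=np.c_[x,np.cross(z,x),z]
    return R@Ro.from_rotvec([0,-tilt,0]).as_matrix()
def now(s): return T(s["tcp_pos"],Ro.from_rotvec(s["ee_rot"]).as_matrix())
def row(A,B,n):
    # straight-line: one row repeated n times (screw)
    D=np.linalg.inv(A)@B;L=np.real(logm(D))/n;E=expm(L)
    r=np.r_[E[:3,3],Ro.from_matrix(E[:3,:3]).as_rotvec()]
    print(n,"x",np.round(r[:3],2).tolist(),np.round(r[3:],4).tolist())
E
python3 - <<'E'
from plant import env
from h import *
s=env.state();f=env.grab_frame("wrist");print(np.round(f["tool_from_camera"],3))
print(down(0.5,.3)@[1,0,0])
row(now(s),T([461,112,190],down(.5)),16)
E
```

```text
[[   0.      -0.961   -0.276   75.426]
 [   1.       0.      -0.       1.111]
 [   0.      -0.276    0.961 -195.936]
 [   0.       0.       0.       1.   ]]
[ 0.83838664  0.45801271 -0.29552021]
16 x [14.4, 31.34, -0.06] [-0.0, 0.0, -0.0531]
```

```bash
python3 - <<'E'
from plant import env
from h import *
s=env.state()
row(now(s),T([550,160,190],down(.5)),16)
E
```

```text
16 x [20.27, 28.53, -0.06] [0.0, 0.0, -0.0531]
```

Request:
send_rows(
  series=[20.3,28.5,0,0,0,-0.053,20.3,28.5,0,0,0,-0.053,20.3,28.5,0,0,0,-0.053,20.3,28.5,0,0,0,-0.053,20.3,28.5,0,0,0,-0.053,20.3,28.5,0,0,0,-0.053,20.3,28.5,0,0,0,-0.053,20.3,28.5,0,0,0,-0.053],
)

```text
time_s: 2.35
tcp_pos: [336.6, 336.2, 189.4]
ee_rot: [-3.139, -0.121, -0.001]
ft_force: [-0.1, 0.8, 1.0]
finger_gap: 87.3
grasp_force: 0.0
```

Request:
send_rows(
  series=[20.3,28.5,0,0,0,-0.053,20.3,28.5,0,0,0,-0.053,20.3,28.5,0,0,0,-0.053,20.3,28.5,0,0,0,-0.053,20.3,28.5,0,0,0,-0.053,20.3,28.5,0,0,0,-0.053,20.3,28.5,0,0,0,-0.053,20.3,28.5,0,0,0,-0.053],
)

```text
time_s: 3.15
tcp_pos: [551.2, 159.0, 189.3]
ee_rot: [-3.044, -0.777, -0.001]
ft_force: [0.3, 1.7, -0.3]
finger_gap: 86.9
grasp_force: 0.0
```

Request:
send_rows(
  series=[0,0,0,0,0,0,0,0,0,0,0,0,0,0,0,0,0,0],
)

```text
time_s: 3.45
tcp_pos: [549.4, 160.4, 189.0]
ee_rot: [-3.044, -0.775, 0.001]
ft_force: [0.0, -0.6, -1.0]
finger_gap: 87.1
grasp_force: 0.0
```

```bash
python3 - <<'E'
from plant import env
from h import *
s=env.state();f=env.grab_frame("wrist");im=f["img"];cv2.imwrite("pics/w1.png",im)
print(s["tcp_pos"],s["qvel"].round(3))
hsv=cv2.cvtColor(im,cv2.COLOR_BGR2HSV)
for nm,lo,hi,z in(("blue",(100,120,50),(125,255,255),6),("yellow",(22,120,90),(34,255,255),3)):
    m=cv2.inRange(hsv,lo,hi)
    for c in sorted(cv2.findContours(m,cv2.RETR_EXTERNAL,cv2.CHAIN_APPROX_SIMPLE)[0],key=cv2.contourArea)[-3:]:
        if cv2.contourArea(c)<100: continue
        w=np.array([atz(f,p[0],z,s)[:2] for p in c],np.float32)
        r=cv2.minAreaRect(w);print(nm,c.mean((0,1)).round(),np.round(r[0],1),np.round(r[1],1),round(np.radians(r[2]),3))
for n in("cover","cover_lip"):print(n,[(np.round(d["position"]).tolist(),round(d["conf"],2),atz(f,d["position"],0,s).round(1)) for d in env.mark_of(n,"wrist")])
E
```

```text
[549.39900101 160.38569918 189.00808639] [ 0.012 -0.009 -0.004  0.001  0.     0.004]
blue [573. 278.] [ 609.9 -115. ] [27.7 23.5] 0.147
blue [312. 232.] [524.4 150.2] [79.3 58.8] 0.564
yellow [317. 190.] [562.2 174.1] [10.1 43.7] 0.561
yellow [174. 128.] [551.1 316.4] [ 8.8 44. ] 0.923
yellow [85.  8.] [609.7 425.4] [12.  61.6] 0.486
cover [([199.0, 175.0], 0.73, array([520.9, 278.7,   0. ])), ([408.0, 306.0], 0.61, array([499.8,  21.2,   0. ]))]
cover_lip [([170.0, 119.0], 0.82, array([556.1, 324.9,   0. ])), ([310.0, 188.0], 0.79, array([562.2, 175.9,   0. ])), ([367.0, 327.0], 0.71, array([456.3,  47.4,   0. ]))]
```

View pics/w1.png

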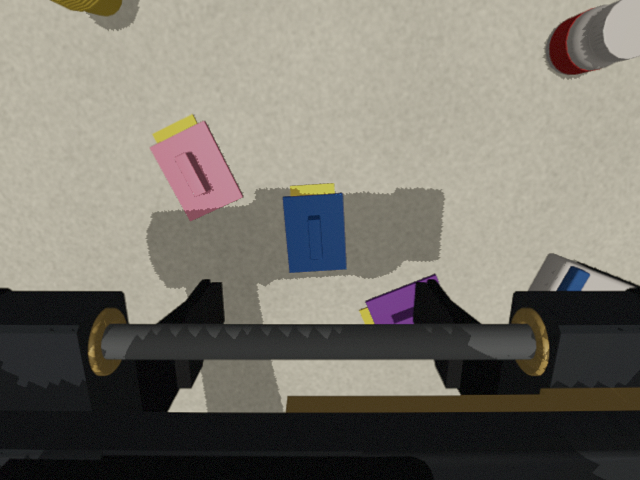

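The wrist picture shows the blue cover at (315,232) with its lip at (313,190), and the measured rectangles match its real size. I'll grasp the rib, going down with the gripper half open.

```bash
python3 - <<'E'
from plant import env
from h import *
s=env.state();A=now(s);B=T([524.4,150.2,60],down(.563))
row(A,B,6);row(B,T([524.4,150.2,9.5],down(.563)),4)
E
```

```text
6 x [-4.5, -0.56, 21.57] [-0.0, -0.0001, -0.0106]
4 x [-0.0, -0.0, 12.62] [0.0, 0.0, 0.0]
```

Request:
send_rows(
  series=[-4.5,-0.6,21.5,0,0,-0.0106,-4.5,-0.6,21.5,0,0,-0.0106,-4.5,-0.6,21.5,0,0,-0.0106,-4.5,-0.6,21.5,0,0,-0.0106,-4.5,-0.6,21.5,0,0,-0.0106,-4.5,-0.6,21.5,0,0,-0.0106,0,0,0,0,0,0,0,0,0,0,0,0],
  claw=0.1,
)

```text
time_s: 4.4
tcp_pos: [525.2, 150.3, 60.7]
ee_rot: [3.018, 0.872, 0.001]
ft_force: [1.1, -0.2, 0.9]
finger_gap: 48.0
grasp_force: 0.0
```

Request:
send_rows(
  series=[0,0,12.6,0,0,0,0,0,12.6,0,0,0,0,0,12.6,0,0,0,0,0,12.6,0,0,0,0,0,0,0,0,0,0,0,0,0,0,0],
)

```text
time_s: 5.0
tcp_pos: [524.8, 149.6, 9.1]
ee_rot: [3.018, 0.871, -0.002]
ft_force: [0.5, 0.9, -0.0]
finger_gap: 47.9
grasp_force: 0.0
```

Request:
send_rows(
  series=[0,0,0,0,0,0,0,0,0,0,0,0,0,0,0,0,0,0,0,0,0,0,0,0,0,0,0,0,0,0,0,0,0,0,0,0,0,0,0,0,0,0],
  claw=-1,
)

```text
time_s: 5.7
tcp_pos: [524.9, 149.8, 9.7]
ee_rot: [-3.018, -0.871, -0.0]
ft_force: [0.0, 1.1, -0.4]
finger_gap: 3.2
grasp_force: 0.0
```

Request:
send_rows(
  series=[0,0,-20,0,0,0,0,0,-25,0,0,0,0,0,-25,0,0,0,0,0,-25,0,0,0,0,0,-25,0,0,0,0,0,-25,0,0,0,0,0,0,0,0,0,0,0,0,0,0,0],
)

```text
time_s: 6.5
tcp_pos: [524.8, 149.8, 154.9]
ee_rot: [-3.018, -0.87, -0.001]
ft_force: [-0.1, -0.6, -0.4]
finger_gap: 0.6
grasp_force: 0.0
```

```bash
python3 - <<'E'
from plant import env
from h import *
s=env.state();print(s["finger_gap"],s["grasp_force"],s["tcp_pos"])
row(now(s),T([455,-164,170],down(.15)),14)
E
```

```text
0.5862223720229399 0.0 [524.79688431 149.84815304 154.9394969 ]
14 x [-12.85, 19.23, -1.09] [-0.0, -0.0001, 0.0294]
```

The gripper closed on nothing, so I look before trying again.

```bash
python3 - <<'E'
from plant import env
from h import *
s=env.state();f=env.grab_frame("wrist");cv2.imwrite("pics/w2.png",f["img"])
f=env.grab_frame("scene");cv2.imwrite("pics/s2.png",cv2.resize(f["img"][130:280,250:450],None,fx=4,fy=4))
print(np.round(proj(f,[524.4,150.2,0]),1))
a=cv2.imread("pics/w2.png");b=cv2.imread("pics/s2.png")
cv2.imwrite("pics/c2.png",np.hstack([cv2.resize(a,(400,300)),cv2.resize(b,(400,300))]))
E
```

```text
[332.2 231.2]
```

View pics/c2.png

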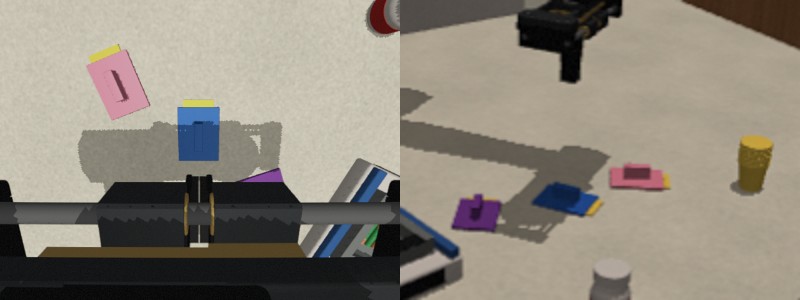

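```bash
cat > fc.py <<'E'
from plant import env
from h import *
def cover(z=6):
    s=env.state();f=env.grab_frame("wrist");im=f["img"];hsv=cv2.cvtColor(im,cv2.COLOR_BGR2HSV)
    for nm,lo,hi,zz in(("blue",(98,110,40),(125,255,255),z),("yellow",(22,110,60),(34,255,255),z-3)):
        m=cv2.inRange(hsv,lo,hi)
        for c in sorted(cv2.findContours(m,cv2.RETR_EXTERNAL,cv2.CHAIN_APPROX_SIMPLE)[0],key=cv2.contourArea)[-3:]:
            if cv2.contourArea(c)<100: continue
            w=np.array([atz(f,p[0],zz,s)[:2] for p in c],np.float32)
            r=cv2.minAreaRect(w);print(nm,c.mean((0,1)).round(),np.round(r[0],1),np.round(r[1],1),round(np.radians(r[2]),3))
    return s,f
E
python3 - <<'E'
from fc import *
s,f=cover();im=f["img"]
c=proj(f,[524.4,150.2,6],s);print(c)
c=np.int32(proj(f,[530,153,6],s))
cv2.imwrite("pics/w3.png",cv2.resize(im[c[1]-65:c[1]+75,c[0]-90:c[0]+90],None,fx=4,fy=4))
E
```

```text
blue [531. 386.] [ 488.9 -135.7] [80.3 26. ] 0.138
blue [595. 292.] [ 594.9 -120.8] [64.2 26.2] 0.141
blue [316. 197.] [524.2 150.1] [79.5 58.9] 0.564
yellow [320. 160.] [562.5 173.9] [ 9.6 43.2] 0.562
yellow [166.  84.] [551.  316.6] [ 9.3 44.1] 0.917
[317.16267239 214.06314808]
```

View pics/w3.png

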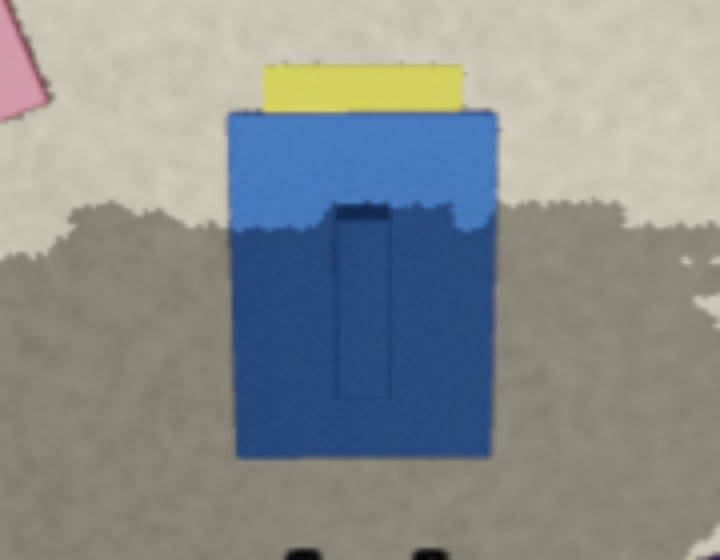

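```bash
python3 - <<'E'
from plant import env
from h import *
s=env.state();f=env.grab_frame("scene")
print(s["tcp_pos"],s["finger_gap"])
for z in (0,-19,-30,-40): print(z,proj(f,np.array(s["tcp_pos"])+[0,0,-z],s))
g=env.grab_frame("wrist")
W=now(s)
for z in (0,-19,-40): print(z,[proj(g,(W@[x,0,z,1])[:3],s).round() for x in(-9.5,0,9.5)])
a=cv2.resize(f["img"][120:200,290:400],(440,320),interpolation=cv2.INTER_CUBIC)
b=g["img"][240:400,230:410];b=cv2.resize(b,(360,320))
cv2.imwrite("pics/c4.png",np.hstack([a,b]))
E
```

```text
[524.11312693 149.36754725 153.39292189] 0.19435899373694207
0 [334.10167734 182.13146007]
-19 [334.39016136 175.65680223]
-30 [334.55882516 171.86692368]
-40 [334.71321208 168.39496343]
0 [array([317., 290.]), array([317., 273.]), array([317., 257.])]
-19 [array([317., 305.]), array([317., 287.]), array([317., 269.])]
-40 [array([317., 325.]), array([317., 306.]), array([317., 286.])]
```

View pics/c4.png

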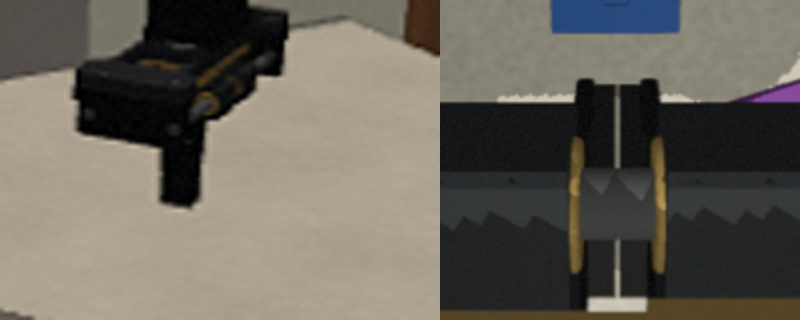

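Both pictures show the fingertips about 32 mm behind the reported TCP: in the scene picture the tip is at (335,172) where the TCP projects to row 182, and in the wrist picture its front edge is at row 280 where row 257 was expected. That explains the miss, because the fingers closed above the rib. I'll go lower and watch the force.

```bash
python3 - <<'E'
from plant import env
from h import *
s=env.state();print(env.pinch_z,s["ft_force"])
row(now(s),T([524.3,150.2,-14],down(.563)),7)
E
```

```text
18.700000000000003 [ 0.14401713  0.64427848 -1.1690941 ]
7 x [0.08, -0.1, 23.93] [-0.0, 0.0003, -0.0002]
```

Request:
send_rows(
  series=[0,0,24,0,0,0,0,0,24,0,0,0,0,0,24,0,0,0,0,0,24,0,0,0,0,0,20,0,0,0,0,0,10,0,0,0,0,0,0,0,0,0,0,0,0,0,0,0],
  claw=-0.2,
)

```text
time_s: 7.55
tcp_pos: [525.5, 150.0, 29.1]
ee_rot: [3.018, 0.871, 0.001]
ft_force: [0.2, 0.4, -0.1]
finger_gap: 34.4
grasp_force: 0.0
```

Request:
send_rows(
  series=[0,0,10,0,0,0,0,0,10,0,0,0,0,0,10,0,0,0,0,0,6,0,0,0,0,0,0,0,0,0,0,0,0,0,0,0],
)

```text
time_s: 8.15
tcp_pos: [525.0, 149.8, -7.5]
ee_rot: [3.018, 0.871, -0.0]
ft_force: [0.4, 0.4, 0.6]
finger_gap: 34.9
grasp_force: 0.0
```

No contact at z = -7.5, which confirms the offset. I go down in small steps until there is light contact.

Request:
send_rows(
  series=[0,0,3,0,0,0,0,0,3,0,0,0,0,0,3,0,0,0,0,0,0,0,0,0],
)

```text
time_s: 8.55
tcp_pos: [524.6, 149.6, -16.8]
ee_rot: [3.018, 0.871, -0.001]
ft_force: [0.2, -0.7, 0.3]
finger_gap: 34.7
grasp_force: 0.0
```

Request:
send_rows(
  series=[0,0,2,0,0,0,0,0,2,0,0,0,0,0,0,0,0,0],
)

```text
time_s: 8.85
tcp_pos: [524.7, 149.6, -20.7]
ee_rot: [3.018, 0.871, -0.001]
ft_force: [-0.2, -0.1, 0.1]
finger_gap: 34.9
grasp_force: 0.0
```

```bash
python3 - <<'E'
from plant import env
from h import *
s=env.state();print(s["tcp_pos"],s["ft_force"])
f=env.grab_frame("scene");print(proj(f,np.array(s["tcp_pos"])+[0,0,32]))
g=env.grab_frame("wrist")
cv2.imwrite("pics/c5.png",np.hstack([cv2.resize(f["img"][195:255,290:370],(400,300),interpolation=cv2.INTER_CUBIC),cv2.resize(g["img"][150:390,160:480],(400,300))]))
E
```

```text
[524.70624878 149.63167828 -20.65362897] [-0.22794187 -0.10894894  0.09666693]
[332.24761365 227.85794684]
```

View pics/c5.png

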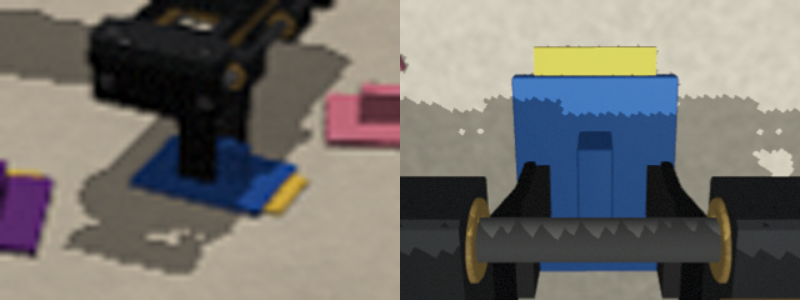

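The fingers now straddle the rib just above the plate. Closing.

Request:
send_rows(
  series=[0,0,0,0,0,0,0,0,0,0,0,0,0,0,0,0,0,0,0,0,0,0,0,0,0,0,0,0,0,0,0,0,0,0,0,0],
  claw=-1,
)

```text
time_s: 9.55
tcp_pos: [525.0, 149.8, -20.3]
ee_rot: [3.018, 0.871, 0.0]
ft_force: [-0.3, -0.5, 0.4]
finger_gap: 12.0
grasp_force: 30.0
```

Gripped: the gap is 12.0 mm, the rib's thickness. I lift and move to a viewing spot behind the dispenser.

Request:
send_rows(
  series=[0,0,-10,0,0,0,0,0,-20,0,0,0,0,0,-30,0,0,0,0,0,-30,0,0,0,0,0,-30,0,0,0,0,0,-30,0,0,0,0,0,-20,0,0,0,0,0,-10,0,0,0],
)

```text
time_s: 10.35
tcp_pos: [525.7, 150.1, 162.5]
ee_rot: [-3.017, -0.871, -0.007]
ft_force: [0.3, 0.2, -1.5]
finger_gap: 11.5
grasp_force: 30.0
```

```bash
python3 - <<'E'
from plant import env
from h import *
s=env.state();print(s["finger_gap"],s["grasp_force"])
row(now(s),T([431,-167,160],down(.15)),16)
E
```

```text
11.491298422316342 29.999825656414032
16 x [-12.76, 16.47, 0.13] [-0.0, -0.0003, 0.0257]
```

Request:
send_rows(
  series=[-12.8,16.5,0,0,0,0.0257,-12.8,16.5,0,0,0,0.0257,-12.8,16.5,0,0,0,0.0257,-12.8,16.5,0,0,0,0.0257,-12.8,16.5,0,0,0,0.0257,-12.8,16.5,0,0,0,0.0257,-12.8,16.5,0,0,0,0.0257,-12.8,16.5,0,0,0,0.0257],
)

```text
time_s: 11.15
tcp_pos: [492.8, -15.0, 159.1]
ee_rot: [-3.092, -0.555, 0.003]
ft_force: [-0.6, -0.4, -0.1]
finger_gap: 12.0
grasp_force: 30.0
```

Request:
send_rows(
  series=[-12.8,16.5,0,0,0,0.0257,-12.8,16.5,0,0,0,0.0257,-12.8,16.5,0,0,0,0.0257,-12.8,16.5,0,0,0,0.0257,-12.8,16.5,0,0,0,0.0257,-12.8,16.5,0,0,0,0.0257,-12.8,16.5,0,0,0,0.0257,-12.8,16.5,0,0,0,0.0257],
)

```text
time_s: 11.95
tcp_pos: [428.7, -168.7, 159.1]
ee_rot: [-3.132, -0.234, 0.002]
ft_force: [0.4, 0.8, -0.7]
finger_gap: 11.7
grasp_force: 30.0
```

Request:
send_rows(
  series=[0,0,0,0,0,0,0,0,0,0,0,0,0,0,0,0,0,0,0,0,0,0,0,0],
)

```text
time_s: 12.35
tcp_pos: [430.1, -167.6, 159.6]
ee_rot: [-3.132, -0.238, 0.0]
ft_force: [0.5, -0.4, -1.0]
finger_gap: 11.6
grasp_force: 30.0
```

```bash
python3 - <<'E'
from plant import env
from h import *
s=env.state();f=env.grab_frame("wrist");im=f["img"];cv2.imwrite("pics/w6.png",im)
print(s["tcp_pos"],s["ee_rot"])
hsv=cv2.cvtColor(im,cv2.COLOR_BGR2HSV)
for nm,lo,hi,z in(("blue",(98,110,40),(125,255,255),48),("orange",(5,150,80),(16,255,255),71),("black",(0,0,0),(180,255,22),58)):
    m=cv2.inRange(hsv,lo,hi)
    for c in sorted(cv2.findContours(m,cv2.RETR_EXTERNAL,cv2.CHAIN_APPROX_SIMPLE)[0],key=cv2.contourArea)[-6:]:
        if cv2.contourArea(c)<150: continue
        w=np.array([atz(f,p[0],z,s)[:2] for p in c],np.float32)
        r=cv2.minAreaRect(w);print(nm,cv2.boundingRect(c),np.round(r[0],1),np.round(r[1],1),round(np.radians(r[2]),3))
for n,z in(("dispenser",0),("pocket",50),("slot_edge",54.5),("cover_lip",0)):print(n,[(np.round(d["position"]).tolist(),round(d["conf"],2),atz(f,d["position"],z,s).round(1)) for d in env.mark_of(n,"wrist")])
E
```

```text
[ 430.11155526 -167.5514371   159.57585108] [-3.13248153e+00 -2.38001848e-01  1.76884202e-04]
blue (302, 360, 33, 6) [ 302.9 -187.7] [ 5.2 29.2] 0.152
blue (385, 0, 32, 205) [ 528.8 -215.4] [146.3  14.3] 0.136
blue (233, 0, 25, 203) [ 512.  -100.5] [144.6  14.5] 0.136
blue (252, 210, 133, 114) [ 392.4 -174. ] [101.2 107.3] 0.152
orange (300, 123, 47, 12) [ 505.5 -160.3] [ 7.5 32.6] 0.152
black (334, 280, 29, 44) [ 370.8 -202.8] [39.4 23.5] 0.163
black (277, 280, 26, 44) [ 363.1 -154.3] [40.2 20.2] 0.044
black (618, 289, 22, 34) [ 403.3 -442.7] [30.8 19.2] 0.155
black (0, 359, 41, 53) [242.4  82.8] [55.8 38.4] 0.138
black (597, 359, 43, 53) [ 326.2 -465.5] [55.8 40.7] 0.155
black (0, 455, 434, 25) [ 177.5 -103.7] [ 31.1 429.3] 0.16
dispenser [([323.0, 88.0], 0.78, array([ 539.1, -155.9,    0. ]))]
pocket [([325.0, 82.0], 0.94, array([ 538.6, -156.6,   50. ]))]
slot_edge []
cover_lip [([80.0, 148.0], 0.69, array([456.9,  52.8,   0. ]))]
```

View pics/w6.png

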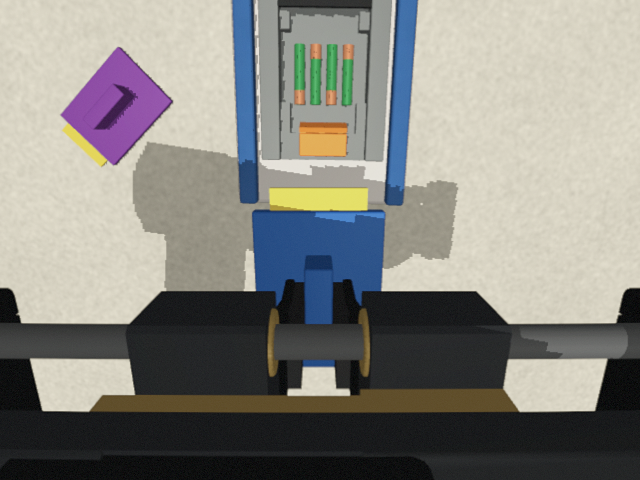

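The cover is held straight, with its lip at (318,198). Ahead of it is the sled: latch at (323,140), batteries at rows 45-105, front pads at rows 10-30, ledge above row 8. Next I measure the edges along the dispenser's axis.

```bash
cat > prof.py <<'E'
from h import *
def prof(f,s,yaw,nc,specs):
    d=np.array([np.cos(yaw),np.sin(yaw)]);n=np.array([-d[1],d[0]])
    for nm,off,z,a,b,ax in specs:
        u=np.arange(a,b,.5);acc=0
        for o in np.linspace(-3,3,7):
            P=[(d*t+n*(nc+off+o)) if ax=='d' else (d*(off+o)+n*t) for t in u]
            q=np.float32([proj(f,[p[0],p[1],z],s) for p in P])
            acc=acc+cv2.remap(f["img"],q[None,:,0],q[None,:,1],cv2.INTER_LINEAR)[0].astype(float)
        acc/=7;g=np.abs(acc[2:]-acc[:-2]).sum(1)
        pk=[(float(u[i+1]),int(g[i]),acc[max(i-2,0)].astype(int).tolist(),acc[min(i+4,len(u)-1)].astype(int).tolist()) for i in range(1,len(g)-1) if g[i]>25 and g[i]>=g[i-1] and g[i]>g[i+1]]
        print(nm);[print("   ",p) for p in pk]
E
python3 - <<'E'
from plant import env
from prof import *
s=env.state();f=env.grab_frame("wrist")
prof(f,s,.136,-227.05,[("ledge z54.5 c0",0,54.5,520,575,'d'),("ledge n+14",14,54.5,530,575,'d'),("ledge n-14",-14,54.5,530,575,'d'),
("batt z46 (off -11)",-11,46,480,550,'d'),("batt z46 +4",4,46,480,550,'d'),("sledrear z58 +38",38,58,430,480,'d'),("sledrear -38",-38,58,430,480,'d'),
("latch z71",0,71,455,520,'d'),("across sled/pocket z58 d=520",520,58,-290,-165,'n'),("pad across z48.5 d=545",541,48.5,-262,-190,'n')])
E
```

```text
ledge z54.5 c0
    (537.0, 56, [120, 143, 136], [154, 159, 156])
    (555.5, 102, [151, 156, 153], [95, 98, 96])
    (560.0, 129, [96, 99, 96], [43, 44, 43])
    (561.5, 54, [70, 72, 70], [51, 52, 51])
    (565.0, 153, [51, 52, 51], [0, 0, 0])
ledge n+14
    (537.0, 65, [116, 153, 107], [154, 158, 157])
    (555.5, 118, [152, 157, 154], [95, 98, 95])
    (560.0, 161, [96, 99, 96], [43, 44, 43])
    (561.5, 54, [72, 74, 72], [50, 51, 51])
    (565.0, 143, [51, 52, 51], [0, 0, 0])
ledge n-14
    (537.5, 59, [115, 140, 177], [153, 158, 156])
    (555.5, 115, [151, 156, 153], [95, 98, 96])
    (560.0, 145, [96, 99, 97], [40, 41, 41])
    (561.5, 36, [73, 75, 72], [50, 51, 50])
    (565.0, 148, [50, 51, 50], [0, 0, 0])
batt z46 (off -11)
    (484.0, 125, [37, 93, 165], [157, 162, 159])
    (496.5, 51, [155, 161, 159], [120, 139, 154])
    (507.5, 34, [124, 142, 156], [118, 145, 113])
    (538.5, 55, [119, 143, 124], [153, 158, 156])
batt z46 +4
    (484.0, 119, [39, 94, 165], [157, 162, 159])
    (496.5, 114, [157, 162, 159], [100, 153, 86])
    (529.0, 78, [98, 152, 82], [107, 139, 187])
[... 1613 characters left out ...]
4.0, 148, [155, 161, 158], [73, 134, 56])
    (-210.5, 52, [77, 146, 58], [100, 171, 80])
    (-209.0, 45, [98, 169, 77], [80, 150, 60])
    (-206.0, 160, [80, 150, 60], [156, 161, 159])
    (-199.0, 118, [155, 160, 158], [95, 98, 96])
    (-197.0, 81, [112, 117, 114], [65, 69, 66])
    (-194.5, 182, [60, 63, 61], [151, 157, 154])
    (-181.0, 223, [148, 154, 151], [185, 194, 198])
    (-178.5, 282, [212, 221, 225], [87, 53, 28])
    (-176.5, 111, [88, 73, 66], [165, 109, 62])
pad across z48.5 d=545
    (-260.0, 151, [148, 153, 150], [80, 83, 80])
    (-258.0, 176, [67, 70, 67], [152, 157, 154])
    (-196.5, 115, [140, 145, 142], [58, 60, 58])
    (-194.0, 204, [66, 68, 66], [152, 157, 154])
```

```bash
cat > go.py <<'E'
from h import *
YAW=.137;C=518.1;N=-227.0;X0,Y0,Z0=-.16,0.,-20.5
def tgt(uf,zf,th):
    # front-bottom plate edge (a=40,h=0) at u=uf (lip direction from pocket middle), z=zf, tilt th
    d=np.array([np.cos(YAW),np.sin(YAW),0]);n=np.array([-d[1],d[0],0])
    R=down(YAW,th);P=d*(C+uf)+n*N+[0,0,zf]
    return T(P-R@[X0+40,Y0,Z0],R)
def where(s):
    # cover estimate if rigid in grip: u,n of front-bottom, z, tilt, yaw error
    A=now(s);P=(A@[X0+40,Y0,Z0,1])[:3];d=np.array([np.cos(YAW),np.sin(YAW),0]);x=A[:3,0]
    return np.round([d@P-C,np.array([-d[1],d[0],0])@P-N,P[2],np.arcsin(-x[2]),np.arctan2(x[1],x[0])-YAW],3)
E
python3 - <<'E'
from plant import env
from go import *
f=env.grab_frame("wrist");s=env.state();A=now(s)
hsv=cv2.cvtColor(f["img"],cv2.COLOR_BGR2HSV);m=cv2.inRange(hsv,(22,90,60),(34,255,255));m[:,:250]=0;m[:,400:]=0
c=max(cv2.findContours(m,0,1)[0],key=cv2.contourArea)
M=np.linalg.inv(A)
o=[];
for p in c[:,0]:
    O,D=ray(f,p,s);O=(M@[*O,1])[:3];D=M[:3,:3]@D;o.append((O+D*(-23.5-O[2])/D[2])[:2])
o=np.float32(o);r=cv2.minAreaRect(o);print(r,o.min(0),o.max(0))
row(A,tgt(28.6-11,105,.35),10)
row(tgt(28.6-11,105,.35),tgt(28.6-2,75,.35),4)
row(tgt(28.6-2,75,.35),tgt(28.6-1,50.5,.35),8)
print(tgt(28.6-1,50.5,.35)[:3,3])
E
```

```text
((44.82734680175781, 0.9483795166015625), (44.13178253173828, 9.993376731872559), 89.98828887939453) [ 39.829094 -21.118073] [49.82848  23.015196]
10 x [9.71, 0.27, 4.59] [0.0002, -0.035, 0.0014]
4 x [4.69, 0.0, 6.27] [-0.0, -0.0, 0.0]
8 x [1.17, -0.0, 2.83] [-0.0, -0.0, 0.0]
[ 527.55120427 -156.41696016   44.90390804]
```

```bash
sed -i 's/X0,Y0,Z0=-.16,0.,/X0,Y0,Z0=-.17,.95,/' go.py; python3 - <<'E'
from plant import env
from go import *
s=env.state();A=now(s);print(where(s))
row(A,tgt(17.6,105,.35),10)
E
```

```text
[-7.52960e+01  1.52900e+00  1.80152e+02 -0.00000e+00  1.40000e-02]
10 x [9.71, 0.17, 4.59] [0.0002, -0.035, 0.0014]
```

Request:
send_rows(
  series=[9.7,0.17,4.6,0,-0.035,0.0014,9.7,0.17,4.6,0,-0.035,0.0014,9.7,0.17,4.6,0,-0.035,0.0014,9.7,0.17,4.6,0,-0.035,0.0014,9.7,0.17,4.6,0,-0.035,0.0014],
)

```text
time_s: 13.2
tcp_pos: [476.8, -162.0, 133.2]
ee_rot: [3.108, 0.224, -0.274]
ft_force: [-0.3, 0.1, -1.1]
finger_gap: 11.5
grasp_force: 30.0
```

Request:
send_rows(
  series=[9.7,0.17,4.6,0,-0.035,0.0014,9.7,0.17,4.6,0,-0.035,0.0014,9.7,0.17,4.6,0,-0.035,0.0014,9.7,0.17,4.6,0,-0.035,0.0014,9.7,0.17,4.6,0,-0.035,0.0014,0,0,0,0,0,0,0,0,0,0,0,0],
)

```text
time_s: 13.9
tcp_pos: [517.2, -157.1, 98.8]
ee_rot: [3.061, 0.209, -0.542]
ft_force: [0.0, -0.6, -1.0]
finger_gap: 11.8
grasp_force: 30.0
```

```bash
cat > st.py <<'E'
from plant import env
from go import *
s=env.state();print(where(s),"F",s["ft_force"].round(1),"M",s["torque"].round(2),s["finger_gap"])
E
cat > lip.py <<'E'
from st import *
f=env.grab_frame("wrist");A=now(s);M=np.linalg.inv(A)
hsv=cv2.cvtColor(f["img"],cv2.COLOR_BGR2HSV);m=cv2.inRange(hsv,(22,90,60),(34,255,255));m[:,:250]=0;m[:,400:]=0
c=max(cv2.findContours(m,0,1)[0],key=cv2.contourArea);o=[]
for p in c[:,0]:
    O,D=ray(f,p,s);O=(M@[*O,1])[:3];D=M[:3,:3]@D;o.append((O+D*(-23.5-O[2])/D[2])[:2])
print("lip in tool",cv2.minAreaRect(np.float32(o)))
E
python3 - <<'E'
from lip import *
from prof import prof
row(A,tgt(26.6,80,.35),5);row(A,tgt(26.6,62,.35),8)
prof(f,s,YAW,N,[("ledge54.5 -27",-27,54.5,545,575,'d'),("ledge +27",27,54.5,545,575,'d'),("ledge 0",0,54.5,545,600,'d'),("across z58 d=570",573,58,-290,-165,'n')])
cv2.imwrite("pics/w7.png",f["img"])
E
```

```text
[ 1.72210e+01 -1.63000e-01  1.04382e+02  3.51000e-01 -1.00000e-03] F [ 0.  -0.6 -1. ] M [ 0.09 -0.78  0.01] 11.804663608350111
lip in tool ((45.258392333984375, 0.8562946319580078), (44.32362365722656, 9.969244003295898), 89.9808349609375)
5 x [3.44, -0.04, 3.94] [0.0004, 0.0001, -0.0001]
8 x [2.92, -0.03, 4.58] [0.0003, 0.0001, -0.0001]
ledge54.5 -27
    (558.5, 149, [89, 93, 91], [30, 31, 30])
ledge +27
    (558.5, 163, [89, 92, 90], [25, 26, 25])
ledge 0
    (558.5, 168, [93, 97, 95], [27, 28, 28])
    (580.0, 71, [29, 30, 29], [66, 67, 66])
    (584.0, 226, [65, 67, 65], [150, 157, 162])
across z58 d=570
    (-277.5, 37, [112, 71, 40], [73, 45, 25])
    (-274.5, 255, [73, 45, 25], [101, 105, 105])
    (-273.5, 123, [79, 57, 43], [97, 101, 98])
    (-260.0, 130, [96, 100, 98], [31, 32, 32])
    (-195.5, 164, [25, 25, 25], [90, 94, 92])
    (-181.5, 153, [86, 90, 87], [79, 54, 37])
    (-180.5, 271, [93, 98, 97], [78, 49, 29])
    (-178.0, 36, [76, 46, 24], [107, 68, 38])
```

View pics/w7.png

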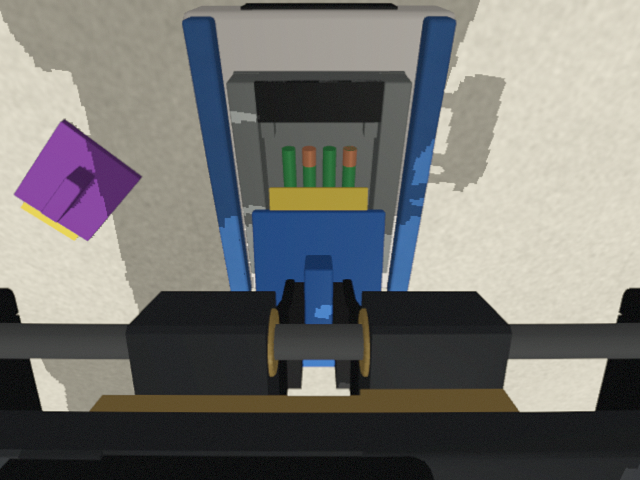

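The view matches expectations: the lip at (318,198) points at the dark slot at rows 80-122 and is centred between the pocket walls. I lower it in front of the ledge.

```bash
sed -i 's/N=-227.0/N=-227.3/' go.py; python3 - <<'E'
from st import *
row(now(s),tgt(26,65,.35),8); row(tgt(26,65,.35),tgt(26,51,.35),6)
E
```

```text
[ 1.71050e+01  4.40000e-02  1.05021e+02  3.50000e-01 -1.00000e-03] F [ 0.4 -0.4 -0.6] M [ 0.13 -0.82  0.05] 11.697616258835913
8 x [2.76, -0.0, 4.32] [0.0003, -0.0, -0.0001]
6 x [0.8, -0.0, 2.19] [-0.0, -0.0, 0.0]
```

Request:
send_rows(
  series=[2.75,0,4.3,0,0,0,2.75,0,4.3,0,0,0,2.75,0,4.3,0,0,0,2.75,0,4.3,0,0,0,2.75,0,4.3,0,0,0,2.75,0,4.3,0,0,0,2.75,0,4.3,0,0,0,2.75,0,4.3,0,0,0],
)

```text
time_s: 14.75
tcp_pos: [526.2, -156.0, 59.0]
ee_rot: [3.061, 0.209, -0.541]
ft_force: [0.1, -0.8, -0.6]
finger_gap: 11.8
grasp_force: 30.0
```

Request:
send_rows(
  series=[0.8,0,2.2,0,0,0,0.8,0,2.2,0,0,0,0.8,0,2.2,0,0,0,0.8,0,2.2,0,0,0,0,0,0,0,0,0],
)

```text
time_s: 15.25
tcp_pos: [525.9, -156.0, 49.8]
ee_rot: [3.061, 0.209, -0.542]
ft_force: [-0.9, 0.5, -0.9]
finger_gap: 11.9
grasp_force: 30.0
```

```bash
python3 - <<'E'
from st import *
row(now(s),tgt(26,50.8,.35),3)
E
```

```text
[ 2.5962e+01 -3.7000e-02  5.5413e+01  3.5000e-01 -1.0000e-03] F [-0.9  0.5 -0.9] M [ 0.07 -0.84  0.01] 11.922433044945562
3 x [0.54, -0.02, 1.45] [0.0007, 0.0002, -0.0003]
```

Request:
send_rows(
  series=[0.54,0,1.45,0,0,0,0.54,0,1.45,0,0,0,0.54,0,1.45,0,0,0,0,0,0,0,0,0,0,0,0,0,0,0],
)

```text
time_s: 15.75
tcp_pos: [526.1, -156.0, 45.4]
ee_rot: [3.061, 0.209, -0.541]
ft_force: [1.0, -1.2, -0.9]
finger_gap: 11.6
grasp_force: 30.0
```

Request:
send_rows(
  series=[1.88,0,-0.69,0,0,0,1.88,0,-0.69,0,0,0,1.88,0,-0.69,0,0,0,1.88,0,-0.69,0,0,0,0,0,0,0,0,0,0,0,0,0,0,0],
)

```text
time_s: 16.35
tcp_pos: [534.1, -154.9, 45.4]
ee_rot: [3.061, 0.209, -0.541]
ft_force: [-0.1, 0.2, 0.1]
finger_gap: 11.3
grasp_force: 30.0
```

```bash
python3 - <<'E'
from lip import *
row(now(s),tgt(38,50.5,.35),4)
E
```

```text
[ 3.4232e+01 -7.3000e-02  5.1001e+01  3.5000e-01 -1.0000e-03] F [-0.1  0.2  0.1] M [ 0.03 -0.81 -0.01] 11.346515579769118
lip in tool ((41.650325775146484, 1.068044662475586), (43.87116241455078, 2.7526063919067383), 89.97962188720703)
4 x [0.93, -0.02, -0.2] [0.0006, 0.0, -0.0002]
```

The lip is under the ledge without contact; only about 3 mm of it still shows. I push on in small steps, watching the force.

Request:
send_rows(
  series=[0.94,0,-0.2,0,0,0,0.94,0,-0.2,0,0,0,0,0,0,0,0,0,0,0,0,0,0,0],
)

```text
time_s: 16.8
tcp_pos: [535.9, -154.7, 45.2]
ee_rot: [3.061, 0.209, -0.541]
ft_force: [-0.3, -0.8, -0.8]
finger_gap: 12.1
grasp_force: 30.0
```

Request:
send_rows(
  series=[0.94,0,-0.34,0,0,0,0,0,0,0,0,0,0,0,0,0,0,0],
)

```text
time_s: 17.1
tcp_pos: [536.9, -154.6, 45.2]
ee_rot: [3.061, 0.209, -0.541]
ft_force: [0.9, -0.5, -0.9]
finger_gap: 11.8
grasp_force: 30.0
```

Request:
send_rows(
  series=[0.94,0,-0.34,0,0,0,0,0,0,0,0,0,0,0,0,0,0,0],
)

```text
time_s: 17.4
tcp_pos: [537.9, -154.4, 45.2]
ee_rot: [3.061, 0.209, -0.541]
ft_force: [0.2, -0.2, -0.4]
finger_gap: 11.6
grasp_force: 30.0
```

```bash
python3 st.py
```

```text
[ 3.8137e+01 -7.8000e-02  5.0760e+01  3.5000e-01 -1.0000e-03] F [ 0.2 -0.2 -0.4] M [ 0.07 -0.82 -0.02] 11.568701704100812
```

```bash
python3 - <<'E'
from st import *
A=now(s);B=tgt(38.5,50.5,.28);row(A,B,4)
row(B,tgt(39.5,50.5,.28),1)
E
```

```text
[ 3.8137e+01 -7.8000e-02  5.0760e+01  3.5000e-01 -1.0000e-03] F [ 0.2 -0.2 -0.4] M [ 0.07 -0.82 -0.02] 11.568701704100812
4 x [0.47, -0.02, 0.73] [0.0006, 0.0175, -0.0002]
1 x [0.96, 0.0, -0.28] [-0.0, 0.0, 0.0]
```

Request:
send_rows(
  series=[0.47,0,0.73,0,0.0175,0,0.47,0,0.73,0,0.0175,0,0.47,0,0.73,0,0.0175,0,0.47,0,0.73,0,0.0175,0,0,0,0,0,0,0,0,0,0,0,0,0],
)

```text
time_s: 18.0
tcp_pos: [538.7, -154.4, 42.1]
ee_rot: [3.083, 0.211, -0.433]
ft_force: [0.5, 0.1, -0.5]
finger_gap: 11.5
grasp_force: 30.0
```

Request:
send_rows(
  series=[0.96,0,-0.28,0,0,0,0,0,0,0,0,0,0,0,0,0,0,0],
)

```text
time_s: 18.3
tcp_pos: [539.9, -154.1, 41.7]
ee_rot: [3.083, 0.211, -0.434]
ft_force: [0.1, 0.3, 0.1]
finger_gap: 11.6
grasp_force: 30.0
```

Request:
send_rows(
  series=[0.96,0,-0.28,0,0,0,0,0,0,0,0,0,0,0,0,0,0,0],
)

```text
time_s: 18.6
tcp_pos: [540.5, -154.0, 41.8]
ee_rot: [3.082, 0.211, -0.435]
ft_force: [-1.4, 0.5, -0.5]
finger_gap: 11.7
grasp_force: 30.0
```

```bash
python3 st.py
```

```text
[ 4.0242e+01 -5.3000e-02  5.0431e+01  2.8100e-01 -1.0000e-03] F [-1.4  0.5 -0.5] M [ 0.07 -0.44  0.03] 11.748773244610875
```

Request:
send_rows(
  series=[0.48,0,-0.14,0,0,0,0,0,0,0,0,0,0,0,0,0,0,0],
)

```text
time_s: 18.9
tcp_pos: [540.6, -154.0, 41.8]
ee_rot: [3.082, 0.211, -0.436]
ft_force: [-2.4, -0.1, -0.3]
finger_gap: 11.6
grasp_force: 30.0
```

Request:
send_rows(
  series=[0.48,0,-0.14,0,0,0,0,0,0,0,0,0,0,0,0,0,0,0],
)

```text
time_s: 19.2
tcp_pos: [540.7, -154.0, 41.8]
ee_rot: [3.082, 0.21, -0.438]
ft_force: [-4.2, -0.9, 0.6]
finger_gap: 11.1
grasp_force: 30.0
```

```bash
python3 - <<'E'
from st import *
row(now(s),tgt(41.4,50.3,.22),4)
row(tgt(41.4,50.3,.22),tgt(42.3,50.2,.12),5)
E
```

```text
[ 4.0415e+01 -6.9000e-02  5.0437e+01  2.8200e-01 -1.0000e-03] F [-4.2 -0.9  0.6] M [-0.13  0.82 -0.  ] 11.142081795189759
4 x [0.57, -0.02, 0.59] [0.0005, 0.0156, -0.0002]
5 x [0.6, -0.0, 0.78] [0.0, 0.02, 0.0]
```

The shoulder is home on the ledge: 4 N at u = 42.1 mm, as predicted. Now I pivot down about the shoulder with a light preload.

```bash
python3 - <<'E'
from st import *
sh=lambda z,t:tgt(42.07-6*np.sin(t),z,t)
row(sh(50.4,.282),sh(50.2,.22),4)
row(sh(50.2,.22),sh(50.1,.14),4)
row(sh(50.1,.14),sh(50.0,.06),4)
row(sh(50.0,.06),sh(49.8,-.0),3)
E
```

```text
[ 4.0415e+01 -6.9000e-02  5.0437e+01  2.8200e-01 -1.0000e-03] F [-4.2 -0.9  0.6] M [-0.13  0.82 -0.  ] 11.142081795189759
4 x [0.42, -0.0, 0.64] [0.0, 0.0155, 0.0]
4 x [0.54, 0.0, 0.79] [-0.0, 0.02, -0.0]
4 x [0.54, -0.0, 0.8] [-0.0, 0.02, 0.0]
3 x [0.54, -0.0, 0.85] [-0.0, 0.02, 0.0]
```

Request:
send_rows(
  series=[0.42,0,0.64,0,0.0155,0,0.42,0,0.64,0,0.0155,0,0,0,0,0,0,0],
)

```text
time_s: 19.5
tcp_pos: [541.1, -154.0, 40.4]
ee_rot: [3.091, 0.211, -0.388]
ft_force: [-6.1, 0.0, 0.4]
finger_gap: 11.7
grasp_force: 30.0
```

Request:
send_rows(
  series=[0.42,0,0.64,0,0.0155,0,0.42,0,0.64,0,0.0155,0,0,0,0,0,0,0],
)

```text
time_s: 19.8
tcp_pos: [541.7, -153.9, 39.0]
ee_rot: [3.099, 0.211, -0.341]
ft_force: [-5.5, -0.2, 1.2]
finger_gap: 11.5
grasp_force: 30.0
```

```bash
python3 lip.py
```

```text
[ 4.0791e+01 -6.9000e-02  5.0348e+01  2.1900e-01 -1.0000e-03] F [-5.5 -0.2  1.2] M [-0.19  1.13  0.04] 11.45072739696757
lip in tool ((-60.72499084472656, 25.045576095581055), (0.0, 0.0), 0.0)
```

Request:
send_rows(
  series=[0.48,0,0.79,0,0.02,0,0.48,0,0.79,0,0.02,0,0,0,0,0,0,0],
)

```text
time_s: 20.15
tcp_pos: [542.4, -153.8, 37.3]
ee_rot: [3.108, 0.212, -0.278]
ft_force: [-4.3, -0.7, 1.1]
finger_gap: 11.7
grasp_force: 30.0
```

Request:
send_rows(
  series=[0.48,0,0.79,0,0.02,0,0.48,0,0.79,0,0.02,0,0,0,0,0,0,0],
)

```text
time_s: 20.45
tcp_pos: [543.2, -153.7, 35.6]
ee_rot: [3.115, 0.213, -0.216]
ft_force: [-5.5, -0.2, 1.9]
finger_gap: 11.9
grasp_force: 30.0
```

```bash
python3 st.py
```

```text
[ 4.1287e+01 -6.3000e-02  5.0410e+01  1.3800e-01 -1.0000e-03] F [-5.5 -0.2  1.9] M [-0.16  1.39  0.  ] 11.885788646546583
```

Request:
send_rows(
  series=[0.5,0,0.8,0,0.02,0,0.5,0,0.8,0,0.02,0,0,0,0,0,0,0],
)

```text
time_s: 20.75
tcp_pos: [543.9, -153.6, 33.7]
ee_rot: [3.122, 0.213, -0.154]
ft_force: [-5.5, -0.6, 2.0]
finger_gap: 11.9
grasp_force: 30.0
```

Request:
send_rows(
  series=[0.5,0,0.8,0,0.02,0,0.5,0,0.8,0,0.02,0,0,0,0,0,0,0],
)

```text
time_s: 21.05
tcp_pos: [544.8, -153.5, 32.0]
ee_rot: [3.127, 0.214, -0.091]
ft_force: [-5.2, -1.2, 1.0]
finger_gap: 11.8
grasp_force: 30.0
```

```bash
python3 st.py
```

```text
[ 4.1585e+01 -5.5000e-02  5.0163e+01  5.8000e-02 -1.0000e-03] F [-5.2 -1.2  1. ] M [-0.22  1.49  0.01] 11.79668714537239
```

Request:
send_rows(
  series=[0.4,0,0.85,0,0.02,0,0.4,0,0.85,0,0.02,0,0.4,0,0.85,0,0.02,0,0,0,0,0,0,0],
)

```text
time_s: 21.45
tcp_pos: [546.3, -153.3, 29.6]
ee_rot: [3.132, 0.214, 0.004]
ft_force: [-3.4, -0.7, 1.5]
finger_gap: 12.0
grasp_force: 30.0
```

```bash
python3 - <<'E'
from st import *
f=env.grab_frame("wrist");cv2.imwrite("pics/w8.png",f["img"])
g=env.grab_frame("scene");h=env.grab_frame("top")
a=cv2.resize(g["img"][215:290,190:290],(400,300),interpolation=cv2.INTER_CUBIC)
cv2.imwrite("pics/c8.png",np.hstack([a,cv2.resize(f["img"],(400,300))]))
E
```

```text
[ 4.1943e+01 -7.4000e-02  5.0201e+01 -2.0000e-03 -0.0000e+00] F [-3.4 -0.7  1.5] M [-0.13  1.48  0.07] 11.974754804907684
```

View pics/c8.png

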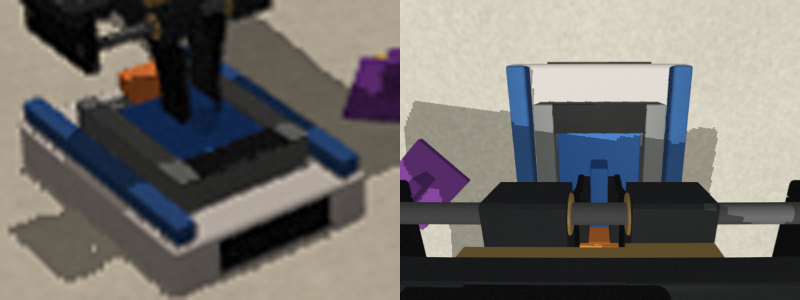

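The scene picture shows the cover lying in the pocket with the ledge over its lip and the latch behind it. I press down lightly to seat it, then check that the latch holds.

Request:
send_rows(
  series=[0,0,0.6,0,0,0,0,0,0,0,0,0,0,0,0,0,0,0],
)

```text
time_s: 21.9
tcp_pos: [546.3, -153.3, 29.5]
ee_rot: [3.132, 0.215, 0.001]
ft_force: [-7.2, -0.3, 7.2]
finger_gap: 11.8
grasp_force: 30.0
```

Request:
send_rows(
  series=[-0.3,0,0.6,0,0.01,0,0,0,0,0,0,0,0,0,0,0,0,0],
)

```text
time_s: 22.2
tcp_pos: [546.8, -153.3, 29.5]
ee_rot: [3.132, 0.216, 0.019]
ft_force: [-5.7, 0.9, 7.5]
finger_gap: 11.7
grasp_force: 30.0
```

```bash
python3 st.py
```

```text
[ 4.2223e+01 -8.6000e-02  5.0440e+01 -1.2000e-02  1.0000e-03] F [-5.7  0.9  7.5] M [ 0.18  2.06 -0.01] 11.665105904558688
```

It is seated: firm at z = 50 mm with 7 N. I relax the push and test the latch with a small lift.

Request:
send_rows(
  series=[-0.5,0,-1.2,0,0,0,0,0,0,0,0,0,0,0,0,0,0,0],
)

```text
time_s: 22.5
tcp_pos: [546.7, -153.3, 29.8]
ee_rot: [3.132, 0.215, 0.021]
ft_force: [-4.6, 0.5, 4.2]
finger_gap: 11.5
grasp_force: 30.0
```

Request:
send_rows(
  series=[0,0,-1.2,0,-0.012,0,0,0,-0.8,0,0,0,0,0,0,0,0,0],
)

```text
time_s: 22.8
tcp_pos: [546.1, -153.2, 30.7]
ee_rot: [3.132, 0.214, 0.0]
ft_force: [-2.2, 0.1, -4.2]
finger_gap: 11.5
grasp_force: 30.0
```

```bash
python3 st.py
```

```text
[ 4.1823e+01 -1.7000e-02  5.1185e+01 -0.0000e+00 -0.0000e+00] F [-2.2  0.1 -4.2] M [-0.27  0.28  0.  ] 11.470298520116755
```

The lift stops after 1 mm at -4 N, so the latch is holding. I ease back, let go and retract.

Request:
send_rows(
  series=[-0.3,0,0.8,0,0,0,0,0,0,0,0,0,0,0,0,0,0,0],
)

```text
time_s: 23.1
tcp_pos: [546.2, -153.3, 30.7]
ee_rot: [3.132, 0.215, 0.002]
ft_force: [0.4, 0.4, -3.2]
finger_gap: 11.5
grasp_force: 30.0
```

Request:
send_rows(
  series=[0,0,0,0,0,0,0,0,0,0,0,0,0,0,0,0,0,0,0,0,0,0,0,0,0,0,0,0,0,0,0,0,0,0,0,0],
  claw=-0.3,
)

```text
time_s: 23.7
tcp_pos: [545.7, -153.4, 30.8]
ee_rot: [3.132, 0.215, 0.001]
ft_force: [0.8, -0.0, 0.3]
finger_gap: 30.3
grasp_force: 0.0
```

Request:
send_rows(
  series=[0,0,-5,0,0,0,0,0,-10,0,0,0,0,0,-20,0,0,0,0,0,-25,0,0,0,0,0,-25,0,0,0,-30,0,-25,0,0,0,-30,0,-10,0,0,0,0,0,0,0,0,0],
)

```text
time_s: 24.5
tcp_pos: [484.3, -161.6, 153.7]
ee_rot: [3.132, 0.213, 0.006]
ft_force: [0.9, 0.8, 0.2]
finger_gap: 30.3
grasp_force: 0.0
```

```bash
python3 - <<'E'
from st import *
from prof import prof
f=env.grab_frame("wrist")
prof(f,s,YAW,N,[("c z56",18,56,455,580,'d'),("latch z71",-14,71,455,500,'d'),("latch z57 +8",10,57,455,520,'d'),("across z56",505,56,-265,-190,'n'),("across z56",550,56,-265,-190,'n')])
cv2.imwrite("pics/w9.png",f["img"])
E
```

```text
[-2.06410e+01  1.10000e-01  1.74371e+02 -4.00000e-03 -1.00000e-03] F [0.9 0.8 0.2] M [-0.05 -0.1  -0.02] 30.33855157859001
c z56
    (457.0, 97, [149, 156, 161], [73, 98, 126])
    (474.0, 25, [70, 94, 120], [71, 97, 130])
    (477.0, 74, [71, 97, 130], [51, 71, 97])
    (479.0, 48, [48, 68, 96], [93, 75, 81])
    (480.0, 63, [51, 71, 97], [99, 79, 79])
    (483.0, 50, [99, 79, 79], [136, 81, 42])
    (495.0, 104, [136, 82, 43], [205, 137, 81])
    (559.5, 179, [206, 139, 82], [53, 56, 56])
latch z71
    (460.5, 97, [152, 159, 162], [53, 109, 176])
    (475.5, 68, [54, 109, 175], [43, 96, 164])
    (477.0, 46, [45, 97, 161], [44, 98, 166])
    (479.5, 49, [44, 98, 166], [32, 74, 130])
    (485.5, 128, [43, 76, 127], [139, 84, 46])
    (492.5, 100, [139, 84, 46], [205, 137, 81])
latch z57 +8
    (456.5, 126, [151, 157, 161], [47, 107, 176])
    (473.0, 77, [51, 109, 178], [41, 97, 167])
    (474.0, 74, [43, 98, 167], [41, 98, 169])
    (477.0, 50, [41, 98, 169], [30, 74, 133])
    (483.0, 129, [30, 74, 134], [138, 83, 44])
    (494.0, 113, [136, 81, 43], [205, 137, 81])
across z56
    (-260.0, 162, [151, 157, 154], [74, 77, 75])
    (-258.0, 97, [80, 83, 81], [191, 128, 80])
    (-257.0, 100, [74, 77, 75], [204, 137, 80])
    (-235.0, 102, [205, 137, 81], [161, 98, 52])
    (-233.0, 100, [156, 97, 54], [205, 139, 83])
    (-222.0, 56, [206, 139, 84], [196, 128, 74])
    (-220.5, 45, [202, 136, 80], [205, 137, 82])
    (-197.5, 144, [205, 138, 81], [61, 63, 61])
    (-195.0, 174, [63, 60, 56], [151, 157, 155])
across z56
    (-260.0, 143, [153, 158, 155], [118, 123, 121])
    (-258.5, 127, [109, 113, 111], [163, 126, 106])
    (-257.0, 104, [118, 123, 121], [205, 136, 79])
    (-197.5, 109, [207, 138, 82], [73, 76, 74])
    (-196.5, 102, [187, 120, 70], [114, 118, 115])
    (-195.0, 188, [90, 89, 87], [154, 159, 156])
```

View pics/w9.png

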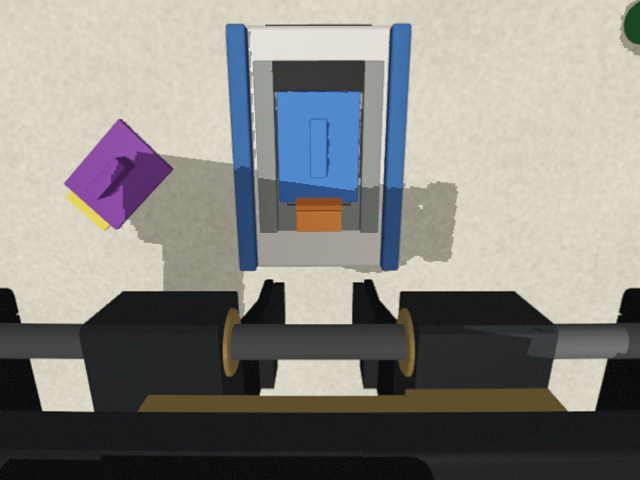

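The cover lies flat, centred in the pocket at (318,147). The latch is back at rest, overlapping the rear edge at (319,200), and the gripper is clear.

```bash
python3 -c "
from plant import env
print(env.finish_job())"
```

```text
the job is handed in; nothing more can be done
None
```

The cover's lip is hooked under the ledge and the cover lies flat under the closed latch. I released it, moved the gripper clear, and handed the job in at about 25 s; the hand-in returned no verdict.

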